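# Rock the charged battery into the relay tester's bay

## Robot

A 6-joint arm with a two-finger parallel gripper is mounted at the origin on the work surface. World frame = base frame: x ahead of the robot, y to its left, z up, the work surface at z = 0. Lengths are in m, angles in rad, forces in N, time in s.
With the tool pointing down it reaches from about 0.35 to 1 m from the base axis. Payload 7.1 kg.
Tool frame: the origin (TCP) lies between the finger pads; the fingertips stand 22 mm ahead of it and the grasp point (between the pads) lies 3 mm ahead of it; x points along the fingers, y is the direction in which the jaws open and shut, and the axes are right-handed (so a half turn about x gives the same grasp; the last joint's range is limited). The gripper opens to 85 mm and grips with 20 to 120 N. Pads are 22 mm wide; open, the fingers measure 114 mm over their backs; the gripper's body (76 mm by 85 mm) begins 54 mm behind the grasp point. The pads swing forward as they close: fully open they stand 13 mm farther back than shut.
Start: joints at [-1.318, 0.423, 1.63, -0, 1.089, -0.019], TCP at [0.168, -0.602, 0.224] pointing down, gripper open.
Joint ranges: [-3, 3], [-0.9, 2.11], [0.09, 2.58], [-1.31, 4.45], [0.11, 2.69], [-2.54, 2.54]. Speed limits (rad/s): [2.39, 2.39, 3.01, 3.14, 3.14, 3.14].

## Interface

Orientations are given as a rotation vector (axis times angle).
In Python, from rig import manip gives the robot as it stands. The module is installed in compiled form; this text tells all that it offers. Calls block until the motion is done:
- manip.move_to(position, orientation): joint-space move of the TCP to a pose.
- manip.servo_line(position, orientation=None, rate=0.15): straight line of the TCP; orientation=None keeps the orientation; rate is the mean speed in m/s.
- manip.set_joints(angles): joint-space move.
- manip.command_gripper(opening, f_grip=None): finger opening in m; f_grip is the grip in N (None keeps the last); returns when the fingers have stopped.
- manip.hold(seconds).
- manip.solve_ik(position, orientation): joint angles nearest the present ones, or None.
- manip.camera(name): name is "scene" or "top" or "wrist"; returns a dict with "image" (400x640x3 uint8, red, green, blue), "fx", "fy", "cx", "cy" (pixels), "cam_to_world" (4x4, takes a point from camera to world coordinates); the wrist camera has in their place "mount" (4x4, takes a point from camera to tool coordinates, whose origin is the TCP and whose axes are the tool frame's). Camera axes: x right, y down, z forward; pixel columns grow to the right and rows downward; lengths in m; the calibration is good to about 2 mm. A picture is of the moment at which its call begins: read the wrist's pose just before it. There is no depth.
A pose or a line that the arm cannot do raises manip.IKError and nothing moves.
- manip.sign_off(): hands the job in, once; it reports no verdict.
Readings, each from a call of its own:
- manip.get_time(): time.
- manip.get_joint_positions(): joint angles.
- manip.get_joint_vel(): joint speeds.
- manip.get_tau(): joint torques, N m.
- manip.get_position(): TCP position.
- manip.get_ee_rot(): TCP orientation.
- manip.get_contact_force(): force on the tool from outside, world axes, zero at the start.
- manip.get_torque(): the same for the moment, N m.
- manip.get_width(): finger opening in m.
Only numpy, scipy, OpenCV 4.12 (cv2) and the standard library are available. Lean on these libraries where they do the work, as an engineer would, in place of code of your own. Each camera call takes 0.05 s, during which the arm holds its last target.

## Task

Take the charged battery out of the desk charger and fit it in the open battery bay on the back of the blue hand-held relay tester: tuck its tongue under the lip at the bay's end first, with the other end still raised, then rock and press that end down until the battery lies fully home, flat on the bay floor, and the orange catch has snapped over it. The grey bay cassette sits a few millimetres to one side or the other in its mounts, so find it and ease the battery in by feel, never bearing on the tester through the battery with more than about 30 N, let go of it, and leave the spent battery and everything else on the table where they are.

Things in the scene. Friction and masses are not known exactly. Their poses are not given: they have to be found in the camera images.
- battery: the charged battery, the one in the charger: a black block 80 long (x) x 44 wide (y) x 38 high (z), about 0.3 kg, ribbed sides, green band across its top near the tongue end. Origin: centre of the block's underside; z up, the tongue sticks out to -x. Grip it by its 44 mm width; its flat top can be pressed anywhere.
- battery_tongue (a point): middle of the bottom edge of the grey tongue's tip, at (-47, 0, 0) mm in the battery's frame, same axes. The tongue sticks out 7 mm beyond the block, level with its underside, 4.5 thick (z 0 to 4.5) and 30 wide.
- battery_heel (a point): middle of the bottom edge of the battery's other end (the heel), at (40, 0, 0) mm in the battery's frame, same axes. In the heel's end face a channel 26 wide and 4 deep runs from 6 mm above the underside up to the top, for the catch; below it is a ledge 6 high.
- bay (a point): nominal centre of the battery bay's floor, 40 mm above the table, fixed on the tester; z up, lip end at -x, catch end at +x. Pocket 81.5 long (x -41 to 40.5), 45.5 wide, 12 deep, sharp flat rim at z = 12, in a grey cassette (walls 4.5 thick) on slack mounts: it may sit up to 5 mm to either side (y) of this point and stays there; only over 15 N sideways shifts it. Its y is not measured.
- bay_lip (a point): middle of the lip's upper edge, at (-41, 0, 10) mm from the bay point (and off with the cassette in y). The end wall here is 10 high; its top, z 7.5 to 10, is a white lip over a slot 34 wide, 7.5 high, 9 deep for the tongue. The flat battery (87 mm) cannot drop in; tilted some 18 degrees, tongue down, the tongue slides under until the block's end meets this edge; then it rocks down.
- contacts (a joint): sprung brass contact block inside the slot under the lip: metres it is pushed back towards -x by the tongue. At rest (0) its face is at x = -45 mm from the bay point; at most 0.0045. 1 N to start it, then 0.5 N per mm. It holds the seated battery against the pocket's +x wall.
- latch (a joint): orange sprung catch, 16 wide, in the bay's +x end wall: metres pushed back to +x, 0 at rest, at most 0.006. Its nose, bevelled on top, reaches over the bay to x = 37.6 mm, 7 to 17 above the floor. A descending heel pushes it back about 3 mm (5 to 10 N of pressing on the heel); it snaps over the heel's ledge when the battery is flat. Its thumb tab: x 50 to 60, up to 18 above the floor.
- tester: the blue hand-held relay tester lying on its face, fixed in place: 250 (x) x 140 (y) x 52 high; origin: centre of its underside on the table, z up; same axes as the bay, whose point lies 15 mm from it towards +x. Seated, the battery's axes match the bay's, its tongue to -x, its origin within 1 mm of the bay floor's middle; its top is then 26 mm above the rim.
- charger: black desk charger, fixed: 128 x 84 x 22 high, origin under its recess centre on the table, z up; the battery stands flat on its top (z = 22) inside a loose grey rim 6 high and 8 thick, tongue towards the charger's -x
- spent_battery: a second, identical battery lying loose on the table, spent: leave it. Same frame as the battery
- bay_cover: loose blue plastic bay cover, 104 x 64 x 7, flat on the table: leave it; origin: centre of its underside
- phone: black phone 150 x 72 x 9 lying flat: leave it; origin: centre of its underside
- mouse: black computer mouse 105 x 62 x 34: leave it; origin: centre of its underside
- screwdriver: red-handled screwdriver, 190 long along x, lying: leave it; origin: middle of its underside
- adaptor0: red plug adaptor, 16 diameter, 42 high, standing: leave it; origin: centre of its underside
- adaptor1: yellow plug adaptor, same size, standing: leave it; origin: centre of its underside

How it is judged:
On the way, in this order (a step that is already met when the one before it is completed fails the run):
1. the battery is lifted out of the charger (z of battery in the frame of charger above 0.045 m), for 0.1 s.
2. the battery's tongue is tucked under the bay's lip with the heel end still raised (x of battery_tongue in the frame of bay below -0.042 m and z of battery_tongue in the frame of bay between -0.003 and 0.006 m and y of battery_tongue in the frame of bay between -0.009 and 0.009 m and angle between battery's own z axis and vertical above 0.08 rad), for 0.1 s.
At the end, for the whole second after the job is handed in: The battery lies at rest, released, flat on the bay floor (tilt under 0.03 rad), tongue under the lip: origin within 2.5 mm of the bay point along x, 7 mm across (as the cassette sits), 2 mm in height, tongue tip beyond x = -43 mm; the catch is sprung forward (under 1.5 mm) (z of battery in the frame of bay between -0.002 and 0.002 m and x of battery in the frame of bay between -0.0025 and 0.0025 m and y of battery in the frame of bay between -0.007 and 0.007 m and angle between battery's own z axis and vertical below 0.03 rad and x of battery_tongue in the frame of bay below -0.043 m and value of joint latch below 0.0015 m and linear speed of battery below 0.01 m/s and angular speed of battery below 0.1 rad/s); the robot touches nothing.
It fails at once if the battery bears on the tester with more than 30 N (all contacts added up; at rest in the bay about 6 N) (contact force between battery and tester above 30 N).
It fails at once if the spent battery is moved more than 20 mm (distance of spent_battery from where it was at the start of the episode above 0.02 m).
It fails at once if another loose thing on the table (bay cover, phone, mouse, screwdriver, adaptors) is moved more than 20 mm (distance of any of bay_cover, phone, mouse, screwdriver, adaptor0, adaptor1 from where it was at the start of the episode above 0.02 m).
It also fails if it takes over 72 s, if anything falls off the work surface, if the arm or the gripper's body presses on something with over 40 N, if the wrist force passes 120 N, or if a joint passes its speed limit or range.

## Working session

There is one attempt and no reset: what is moved stays moved. The work goes in short steps, each a Python script; the robot and the scene stay as the last script left them, time stands still between calls to the robot, and variables do not carry over. Pictures are saved under pics/ and viewed, and the job is handed in when it is done.

```bash
mkdir -p pics; ls; python3 - <<'E'
from rig import manip
import cv2
print(manip.get_time(),manip.get_position(),manip.get_ee_rot(),manip.get_contact_force(),manip.get_width())
for n in("scene","top","wrist"):
    c=manip.camera(n); cv2.imwrite(f"pics/{n}0.png",c["image"][:,:,::-1])
    print(n,c["fx"],c["fy"],c["cx"],c["cy"]); print(c.get("cam_to_world",c.get("mount")))
E
```

```text
pics
0.0 [ 0.16767183 -0.6015157   0.22363293] [ 2.07650907  0.28557845 -2.07693913] [ 0.7894863   1.18282193 -0.43973787] 0.08530565521177184
scene 431.82313969903686 431.82313969903686 320.14660138673617 195.8066341260647
[[ 0.8032354   0.34679124 -0.48430231  1.19268492]
 [ 0.59558901 -0.48028554  0.64389403 -0.81879597]
 [-0.00930659 -0.80564361 -0.5923274   0.81447907]
 [ 0.          0.          0.          1.        ]]
top 378.9481137920458 378.9481137920458 320.5673655149105 192.66899653916423
[[ 0.03942499 -0.97726747  0.20831218  0.31989504]
 [-0.99920481 -0.03979979  0.00239352 -0.02430567]
 [ 0.00595167 -0.2082409  -0.97805946  1.16292864]
 [ 0.          0.          0.          1.        ]]
wrist 308.5882294609508 308.5882294609508 315.58331535885077 201.08956198634914
[[ 8.55758715e-04 -3.07488101e-01  9.51551541e-01 -1.49764451e-01]
 [ 9.99999611e-01  4.66926241e-04 -7.48445132e-04  8.75446938e-04]
 [-2.14166412e-04  9.51551811e-01  3.07488381e-01 -7.94366614e-02]
 [ 0.00000000e+00  0.00000000e+00  0.00000000e+00  1.00000000e+00]]
```

View pics/scene0.png

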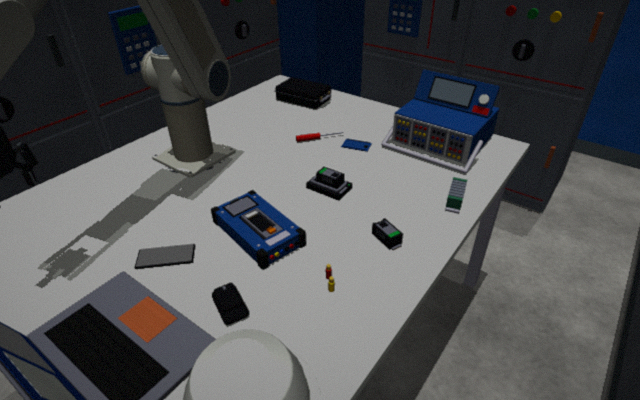

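View pics/top0.png

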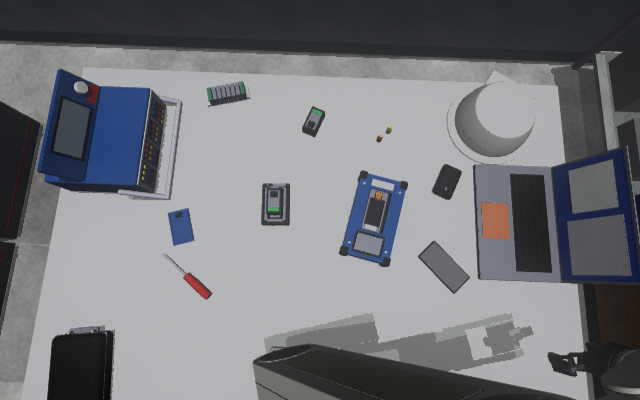

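View pics/wrist0.png

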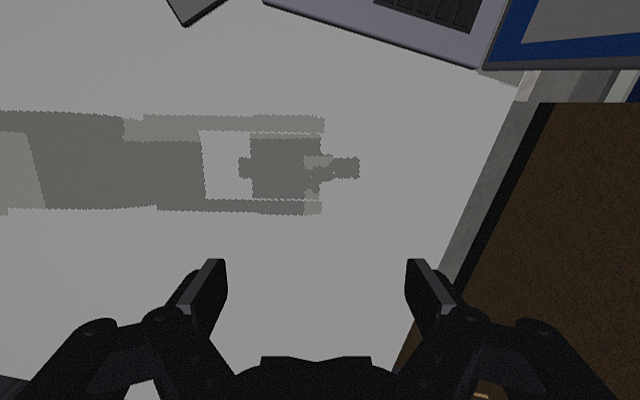

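The scene view shows the tester at about (258,228), the charger at (330,182) and the spent battery at (387,233). In the top view the tester is at (374,218), the charger at (275,204) and the spent battery at (313,121). I'll enlarge the top view.

```bash
cat > h.py <<'E'
from rig import manip
import numpy as np, cv2
from scipy.spatial.transform import Rotation as R
def T_tool():
    T=np.eye(4);T[:3,:3]=R.from_rotvec(manip.get_ee_rot()).as_matrix();T[:3,3]=manip.get_position();return T
def snap(n,fn=None):
    T=T_tool(); c=manip.camera(n)
    if "mount" in c: c["cam_to_world"]=T@c["mount"]
    if fn:
        cv2.imwrite(f"pics/{fn}.png",c["image"][:,:,::-1]); np.savez(f"pics/{fn}.npz",**{k:v for k,v in c.items()})
    return c
def load(fn): return dict(np.load(f"pics/{fn}.npz"))
def ray(c,u,v):
    M=c["cam_to_world"]; d=M[:3,:3]@np.array([(u-c["cx"])/c["fx"],(v-c["cy"])/c["fy"],1.]); return M[:3,3],d
def atz(c,u,v,z):
    o,d=ray(c,u,v); return o+d*(z-o[2])/d[2]
def tri(*obs):
    A=np.zeros((3,3));b=np.zeros(3)
    for c,u,v in obs:
        o,d=ray(c,u,v);d=d/np.linalg.norm(d);P=np.eye(3)-np.outer(d,d);A+=P;b+=P@o
    x=np.linalg.solve(A,b)
    res=[np.linalg.norm(np.cross(x-ray(c,u,v)[0],ray(c,u,v)[1]/np.linalg.norm(ray(c,u,v)[1]))) for c,u,v in obs]
    return x,np.array(res)
def proj(c,p):
    q=np.linalg.inv(c["cam_to_world"])@np.append(p,1.); return c["fx"]*q[0]/q[2]+c["cx"],c["fy"]*q[1]/q[2]+c["cy"]
def crop(fn,x0,y0,w,h,s,out):
    im=cv2.imread(f"pics/{fn}.png")[y0:y0+h,x0:x0+w]; im=cv2.convertScaleAbs(im,alpha=1.5)
    im=cv2.resize(im,None,fx=s,fy=s,interpolation=cv2.INTER_CUBIC)
    for k in range(0,w,10): cv2.putText(im,str(x0+k),(k*s,8),0,.3,(0,255,255)) if k%20==0 else None; cv2.line(im,(k*s,10),(k*s,14),(0,255,255))
    for k in range(0,h,10): cv2.putText(im,str(y0+k),(0,k*s+4),0,.3,(0,255,255))
    cv2.imwrite(f"pics/{out}.png",im)
def down(yaw):
    # tool x down, tool y along (cos yaw, sin yaw)
    x=np.array([0,0,-1.]);y=np.array([np.cos(yaw),np.sin(yaw),0]);return np.c_[x,y,np.cross(x,y)]
E
python3 - <<'E'
from h import *
c=snap("top","t1")
crop("t1",245,170,170,100,4,"t1c")
for u,v in [(275,204),(374,218),(313,121),(181,226)]: print(atz(c,u,v,.04))
T=T_tool();print(T)
E
```

```text
[0.51865872 0.1140421  0.04      ]
[ 0.48819176 -0.18423216  0.04      ]
[0.78920219 0.01142805 0.04      ]
[0.44115942 0.38829012 0.04      ]
[[-2.21413814e-04  2.68462962e-01 -9.63289982e-01  1.67721874e-01]
 [ 9.33844507e-04 -9.63289530e-01 -2.68463051e-01 -6.01712134e-01]
 [-9.99999539e-01 -9.59004486e-04 -3.74170536e-05  2.23922748e-01]
 [ 0.00000000e+00  0.00000000e+00  0.00000000e+00  1.00000000e+00]]
```

View pics/t1c.png

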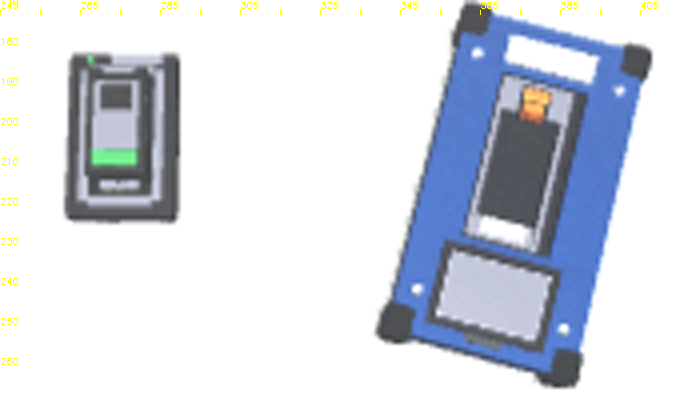

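The enlarged view shows the battery with its green band (tongue end) toward world -x. On the tester the orange catch is at (379,196) and the white lip at (370,227), so the bay's yaw is about -14°. The cassette seems shifted left in the picture, which is bay +y. Next, wrist views.

```bash
python3 - <<'E'
from h import *
o=R.from_matrix(down(-np.pi/2)).as_rotvec()
manip.move_to([.575,.114,.27],o); manip.hold(.2)
print(manip.get_time(),manip.get_joint_positions())
snap("wrist","w1")
manip.servo_line([.555,.06,.27],o,rate=.2); manip.hold(.15); snap("wrist","w2")
o=R.from_matrix(down(np.radians(-104))).as_rotvec()
manip.move_to([.545,-.195,.27],o);manip.hold(.2); snap("wrist","w3")
manip.servo_line([.52,-.13,.27],o,rate=.2); manip.hold(.15); snap("wrist","w4")
print(manip.get_time(),manip.get_joint_positions())
a=np.hstack([cv2.resize(cv2.imread(f"pics/w{k}.png"),(400,250)) for k in(1,2)])
b=np.hstack([cv2.resize(cv2.imread(f"pics/w{k}.png"),(400,250)) for k in(3,4)])
cv2.imwrite("pics/w14.png",np.vstack([a,b]))
E
```

```text
3.3 [ 1.74626960e-01  3.17173611e-01  1.67620828e+00 -9.70002123e-06
  1.14828218e+00  1.74613017e+00]
5.9417 [-2.68218726e-01  2.40172059e-01  1.78236677e+00 -1.90128962e-04
  1.11863692e+00  1.54768380e+00]
```

View pics/w14.png

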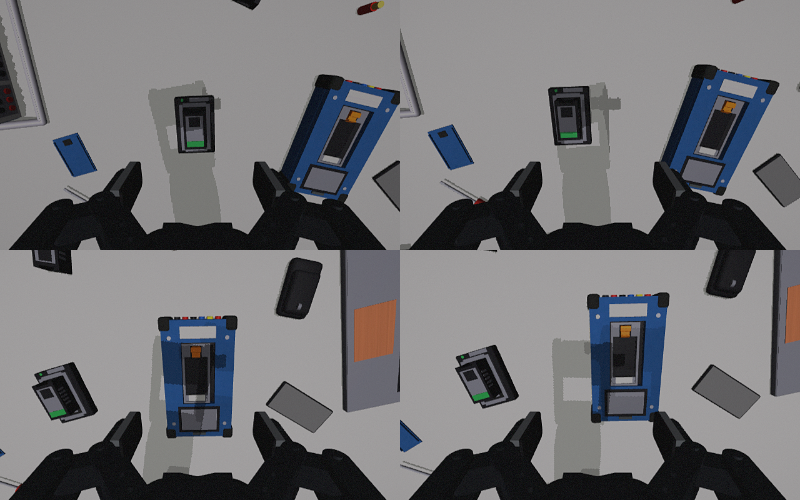

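The four wrist views show the battery at about (300,200) in w1 and the bay at about (317,600/1.6) in w3. Enlarging them to read the corners.

```bash
python3 - <<'E'
from h import *
crop("w1",265,145,95,105,6,"w1c"); crop("w2",230,130,95,110,6,"w2c")
crop("w3",250,100,140,210,3,"w3a"); crop("w3",270,125,90,130,5,"w3c"); crop("w4",310,95,90,130,5,"w4c")
E
```

```text
(no output)
```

View pics/w1c.png

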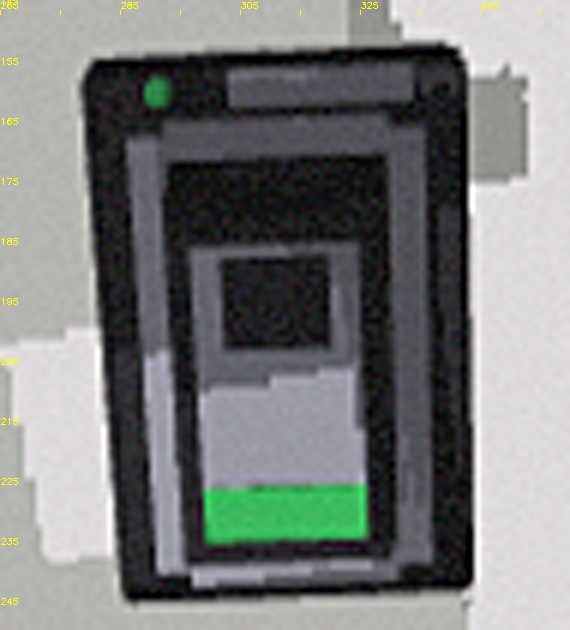

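View pics/w2c.png

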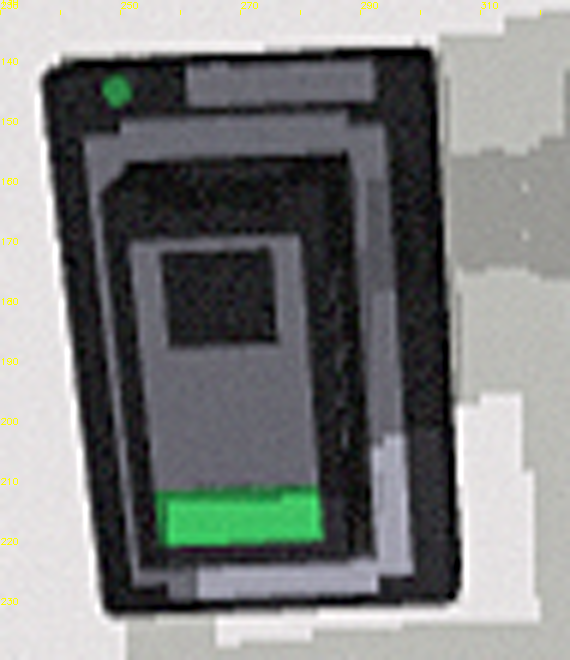

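View pics/w3c.png

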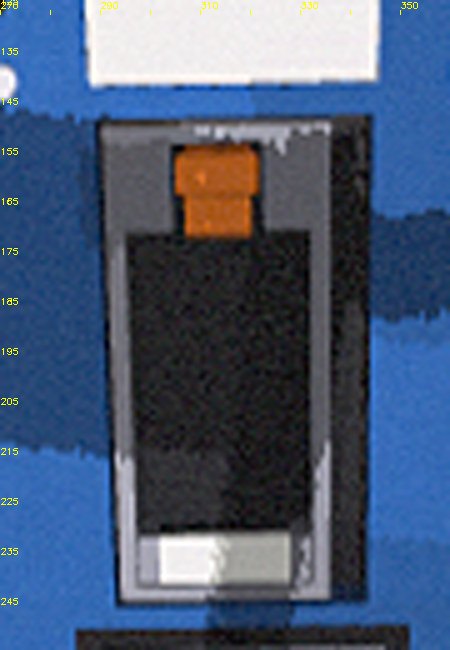

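View pics/w4c.png

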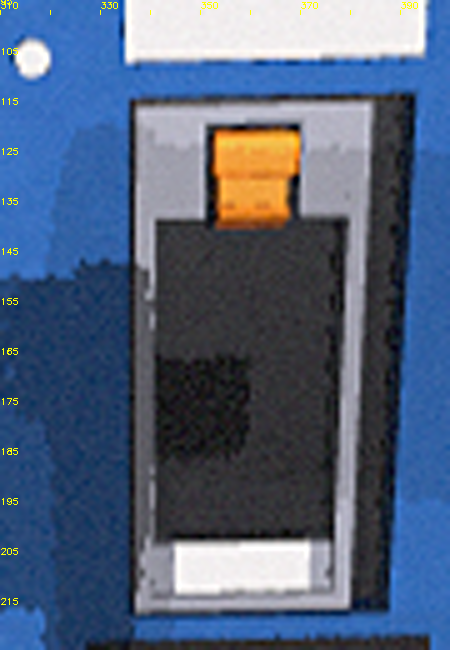

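View pics/w3a.png

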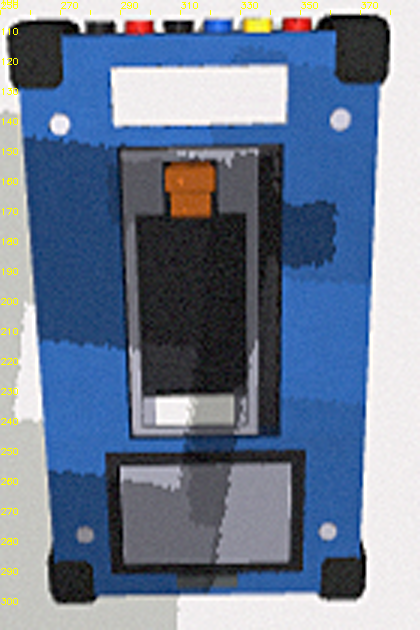

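```bash
python3 - <<'E'
from h import *
np.set_printoptions(precision=4,suppress=True)
w1,w2,w3,w4=[load(f"w{k}") for k in(1,2,3,4)]
for n,a,b in [("gTL",(298.8,226.5),(256,212.2)),("gTR",(326.2,225.7),(283.5,211.2)),("gBR",(326.3,234.5),(283.8,220)),("gBL",(299.3,235.5),(256.8,221)),("lTL",(296.8,186.7),(251.8,170.2)),("lTR",(325,185.5),(280,169.3))]:
    print(n,*tri((w1,*a),(w2,*b)),atz(w1,*a,.06),atz(w2,*b,.06))
for n,a,b in [("cTL",(290,149.4),(337,115.6)),("cTR",(336,149.4),(384.6,115.6)),("cBL",(294,245.6),(337.2,217)),("cBR",(335.8,245.2),(380,216.4)),("lipTL",(301.8,232),(344.8,203.2)),("lipTR",(328.2,232),(372,203.2)),("lipBL",(302,241.6),(345.2,213.4)),("lipBR",(328,241.6),(371.8,213.4)),("nL",(306.8,172.2),(353.4,140.2)),("nR",(320.4,172.2),(368,140.2))]:
    print(n,*tri((w3,*a),(w4,*b)),atz(w3,*a,.052),atz(w4,*b,.052))
E
```

```text
gTL [0.5033 0.1345 0.0571] [0.0002 0.0002] [0.5048 0.1343 0.06  ] [0.5042 0.134  0.06  ]
gTR [0.5056 0.0999 0.0597] [0.0002 0.0002] [0.5058 0.0998 0.06  ] [0.5055 0.0999 0.06  ]
gBR [0.4946 0.0996 0.0618] [0. 0.] [0.4938 0.0996 0.06  ] [0.4938 0.0999 0.06  ]
gBL [0.4921 0.1339 0.0591] [0. 0.] [0.4924 0.1339 0.06  ] [0.4924 0.1337 0.06  ]
lTL [0.5574 0.1356 0.0618] [0.0002 0.0002] [0.5566 0.1358 0.06  ] [0.5572 0.1359 0.06  ]
lTR [0.5591 0.1019 0.0638] [0. 0.] [0.5581 0.1018 0.06  ] [0.5583 0.1024 0.06  ]
cTL [ 0.577  -0.1703  0.0514] [0.0002 0.0002] [ 0.5772 -0.1703  0.052 ] [ 0.5768 -0.1704  0.052 ]
cTR [ 0.5637 -0.2235  0.0512] [0.0003 0.0003] [ 0.5641 -0.2234  0.052 ] [ 0.5636 -0.2235  0.052 ]
cBL [ 0.4573 -0.1432  0.058 ] [0.0002 0.0002] [ 0.4544 -0.1421  0.052 ] [ 0.4552 -0.143   0.052 ]
cBR [ 0.4443 -0.1957  0.0564] [0.0004 0.0004] [ 0.4418 -0.1956  0.052 ] [ 0.4428 -0.1961  0.052 ]
lipTL [ 0.4698 -0.1565  0.0494] [0.0002 0.0002] [ 0.4707 -0.157   0.052 ] [ 0.471  -0.1564  0.052 ]
lipTR [ 0.4614 -0.1899  0.049 ] [0.0002 0.0002] [ 0.4625 -0.1902  0.052 ] [ 0.4627 -0.1895  0.052 ]
lipBL [ 0.4579 -0.154   0.0531] [0. 0.] [ 0.4574 -0.1538  0.052 ] [ 0.4575 -0.154   0.052 ]
lipBR [ 0.4491 -0.1868  0.0516] [0. 0.] [ 0.4493 -0.1868  0.052 ] [ 0.4493 -0.1867  0.052 ]
nL [ 0.5451 -0.1829  0.0508] [0.0004 0.0004] [ 0.5457 -0.1829  0.052 ] [ 0.5449 -0.1829  0.052 ]
nR [ 0.5415 -0.1992  0.0536] [0.0006 0.0006] [ 0.5417 -0.1989  0.052 ] [ 0.5407 -0.1996  0.052 ]
```

```bash
python3 - <<'E'
from h import *
np.set_printoptions(precision=4,suppress=True)
w1,w2=[load(f"w{k}") for k in(1,2)]
for n,a in [("heelL",(292.5,172.5)),("heelR",(329.2,170.8)),("tgL",(296.3,238.8)),("tgR",(330.3,237))]: print(n,atz(w1,*a,.06))
for n,a in [("heelL",(249,157.5)),("heelR",(287.8,155.3)),("tgL",(253.3,224.7))]: print(n,atz(w2,*a,.06))
for n,a in [("TL",(85,65)),("TR",(465,48)),("BL",(127,600)),("BR",(470,585))]: print(n,atz(w1,265+a[0]/6,145+a[1]/6,.022))
E
```

```text
heelL [0.5741 0.1406 0.06  ]
heelR [0.5762 0.097  0.06  ]
tgL [0.4878 0.1378 0.06  ]
tgR [0.4903 0.0944 0.06  ]
heelL [0.5723 0.1382 0.06  ]
heelR [0.575  0.0927 0.06  ]
tgL [0.4875 0.1384 0.06  ]
TL [0.5876 0.1603 0.022 ]
TR [0.5913 0.0784 0.022 ]
BL [0.4606 0.155  0.022 ]
BR [0.4645 0.0739 0.022 ]
```

```bash
python3 - <<'E'
from h import *
np.set_printoptions(precision=4,suppress=True)
M=down(np.radians(-90+2.1)); o=R.from_matrix(M).as_rotvec()
manip.move_to([.527,.1174,.15],o)
manip.servo_line([.527,.1174,.0615],o,rate=.12)
print(manip.get_contact_force())
manip.command_gripper(0.03,f_grip=60); print(manip.get_width(),manip.get_contact_force(),manip.get_position())
snap("wrist","g1")
manip.servo_line([.527,.1174,.15],o,rate=.1)
manip.hold(.15);print(manip.get_width(),manip.get_contact_force(),manip.get_position(),manip.get_time())
snap("wrist","g2");snap("scene","g2s")
E
```

```text
[ 0.3399  0.3465 -0.3993]
0.02985667887643316 [-0.3001  0.1768 -0.1586] [0.527  0.1174 0.0616]
0.03003102927263121 [-0.0817  0.2588 -0.1997] [0.5265 0.1173 0.1493] 9.7083
```

View pics/g2.png

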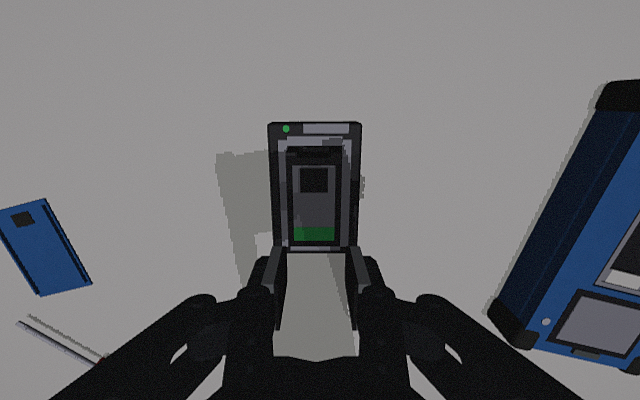

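View pics/g2s.png

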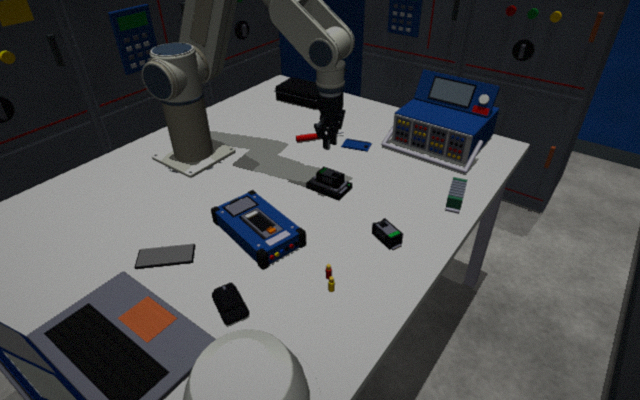

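The pads closed to 30 mm with nothing between them. g2 still shows the battery in the charger at (313,200). I'll check the geometry.

```bash
python3 - <<'E'
from h import *
np.set_printoptions(precision=4,suppress=True)
T=T_tool();print(T)
s=load("g2s");print(proj(s,T[:3,3]),proj(s,[.527,.117,.06]))
t=load("t1");print(proj(t,[.527,.117,.06]))
for k in("g1","g2","w1"):
    c=load(k);print(k,proj(c,[.527,.117,.06]),proj(c,(c["cam_to_world"]@np.linalg.inv(np.linalg.inv(T)@load("g2")["cam_to_world"])@[0.022,0,0,1])[:3]))
snap("top","g2t");crop("g2t",215,160,130,110,5,"g2tc")
E
```

```text
[[-0.001   0.0366 -0.9993  0.5267]
 [-0.0002 -0.9993 -0.0366  0.1173]
 [-1.      0.0002  0.001   0.1495]
 [ 0.      0.      0.      1.    ]]
(np.float64(329.5756327095121), np.float64(148.4109298451321)) (np.float64(329.4859072843186), np.float64(172.99745573225573))
(np.float64(273.4297742754329), np.float64(199.9811104648288))
g1 (np.float64(315.30785490971255), np.float64(254.62053808997644)) (np.float64(314.55969897992594), np.float64(238.57580869571558))
g2 (np.float64(315.2938659754537), np.float64(203.13277505708376)) (np.float64(314.559698979926), np.float64(238.57580869571555))
w1 (np.float64(312.4753864799645), np.float64(209.8455060441769)) (np.float64(314.55969897992594), np.float64(238.57580869571547))
```

View pics/g1.png

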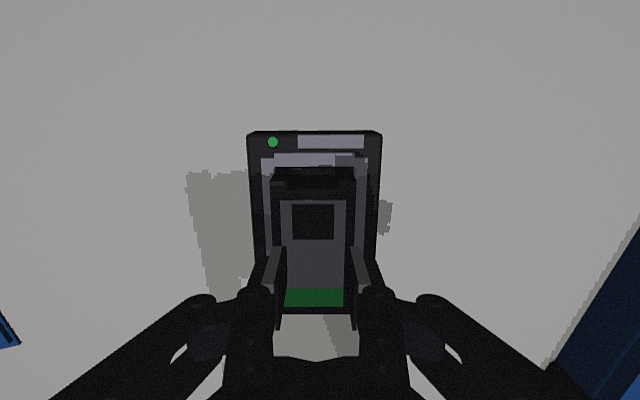

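View pics/g2tc.png

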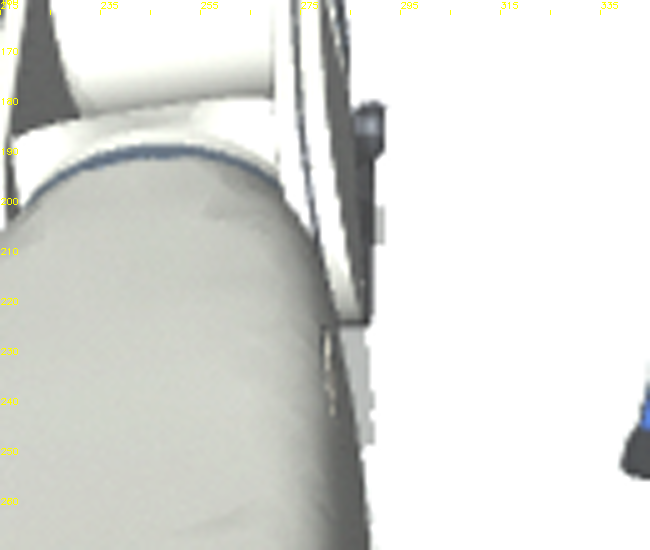

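```bash
python3 - <<'E'
from h import *
np.set_printoptions(precision=1,suppress=True)
c=manip.camera("wrist");m=np.linalg.inv(c["mount"])
def pt(p):
    q=m@np.append(p,1);return np.array([c["fx"]*q[0]/q[2]+c["cx"],c["fy"]*q[1]/q[2]+c["cy"]])
for x in(-.02,-.01,0,.01,.022): print(x,pt([x,.015,-.011]),pt([x,.015,.011]),pt([x,-.015,-.011]))
crop("g2",230,225,170,110,4,"g2f")
E
```

```text
-0.02 [346.3 255.3] [344.9 295.5] [282.3 255.2]
-0.01 [344.4 245.7] [343.2 284. ] [284.3 245.7]
0 [342.8 237.3] [341.7 273.8] [286.2 237.3]
0.01 [341.3 229.9] [340.3 264.7] [287.8 229.8]
0.022 [339.7 221.9] [338.8 254.9] [289.5 221.9]
```

View pics/g2f.png

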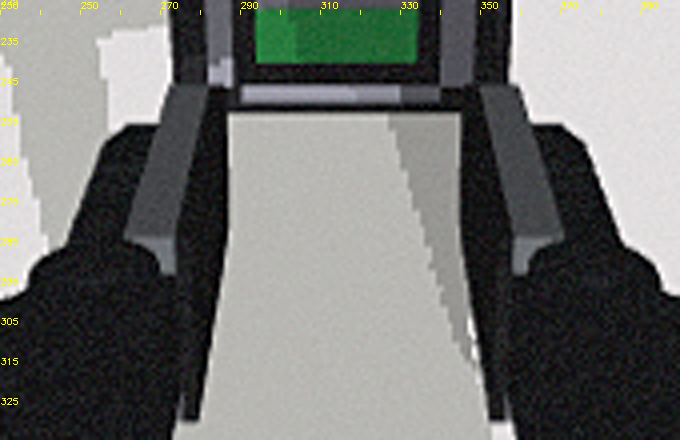

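```bash
python3 - <<'E'
from h import *
crop("g2s",290,80,80,120,6,"g2sc")
s=load("g2s");T=T_tool()
for dx in(-.03,-.02,-.01,0,.01,.022): print(dx,proj(s,(T@[dx,.02,0,1])[:3]),proj(s,(T@[dx,-.02,0,1])[:3]))
E
```

```text
-0.03 (np.float64(325.96646905510045), np.float64(142.42140240134944)) (np.float64(333.2832610574544), np.float64(137.02279554368414))
-0.02 (np.float64(325.96890979691307), np.float64(145.35390316881805)) (np.float64(333.2528180346157), np.float64(139.92077845221337))
-0.01 (np.float64(325.97132828665514), np.float64(148.25966853403705)) (np.float64(333.2226470236072), np.float64(142.79286755778082))
0 (np.float64(325.97372482725154), np.float64(151.1390624550757)) (np.float64(333.19274439495945), np.float64(145.63940836289373))
0.01 (np.float64(325.97609971615367), np.float64(153.99244231359992)) (np.float64(333.16310658348783), np.float64(148.4607402505306))
0.022 (np.float64(325.97892141350815), np.float64(157.38265327929088)) (np.float64(333.12788584147694), np.float64(151.81353175596234))
```

View pics/g2sc.png

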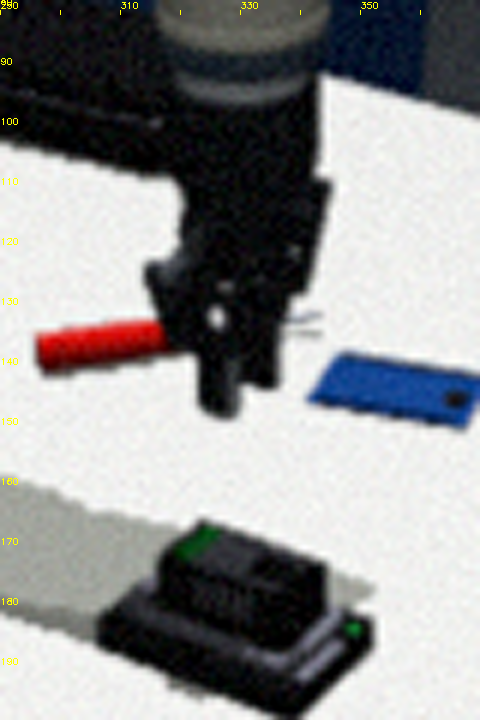

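Two views agree (wrist: tip edge at v≈246; scene: tips at v≈149/144): the real fingertips are about 9 mm *behind* the reported TCP, not 22 mm ahead. I'll use the measured value and grasp about 31 mm lower, with force checks.

```bash
python3 - <<'E'
from h import *
np.set_printoptions(precision=4,suppress=True)
M=down(np.radians(-90+2.1)); o=R.from_matrix(M).as_rotvec()
manip.command_gripper(0.085)
f0=manip.get_contact_force()
manip.servo_line([.527,.1174,.07],o,rate=.15)
for z in np.arange(.06,.0299,-.01):
    manip.servo_line([.527,.1174,z],o,rate=.08)
    f=manip.get_contact_force()-f0
    if abs(f).max()>4: print("contact",z,f);break
print(f,manip.get_position())
manip.command_gripper(0.03,f_grip=60); print(manip.get_width(),manip.get_contact_force()-f0,manip.get_position())
snap("wrist","g3")
manip.servo_line([.527,.1174,.12],o,rate=.1)
manip.hold(.2);print(manip.get_width(),manip.get_contact_force()-f0,manip.get_position(),manip.get_time())
snap("wrist","g4");snap("scene","g4s"); crop("g4s",270,100,110,120,6,"g4sc")
E
```

```text
[-0.8488  1.6809  0.4605] [0.5265 0.1173 0.0294]
0.042956781585402934 [-1.2646  1.8105  6.8591] [0.5274 0.1176 0.0305]
0.042756857499465416 [-0.6936  1.4312 -2.2119] [0.5266 0.1173 0.1194] 14.0417
```

View pics/g4.png

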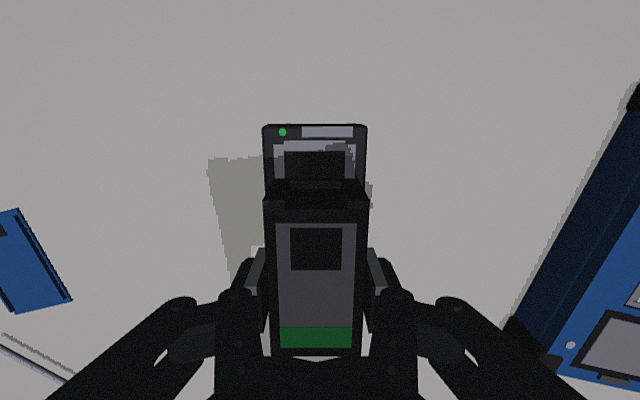

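View pics/g4sc.png

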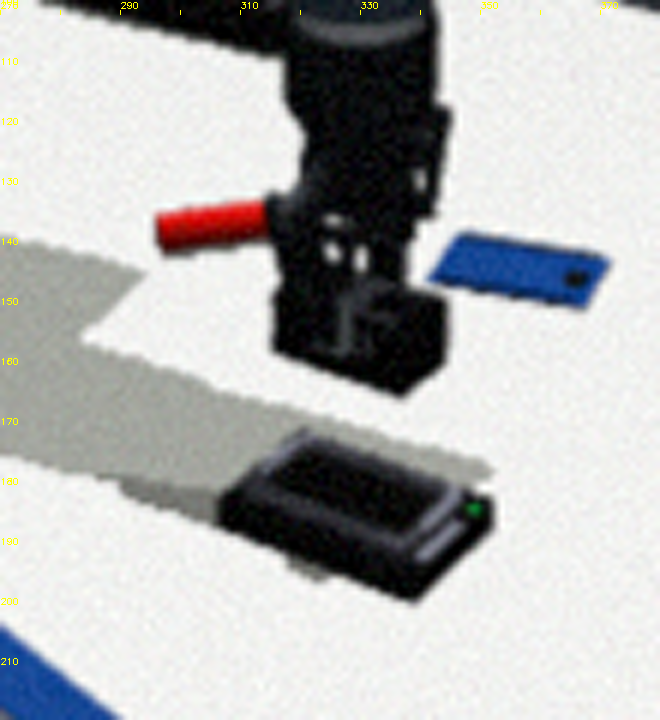

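The battery is lifted: the charger recess is empty in the scene crop, and the battery hangs level in the jaws. Now its pose in the hand.

```bash
python3 - <<'E'
from h import *
crop("g4",245,170,140,195,4,"g4c")
E
```

```text
(no output)
```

View pics/g4c.png

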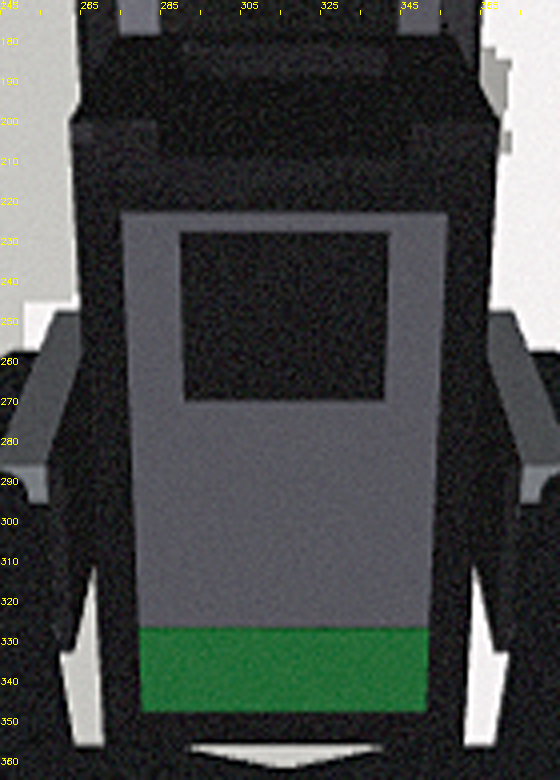

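```bash
python3 - <<'E'
from h import *
np.set_printoptions(precision=4,suppress=True)
c=load("g4");m=manip.camera("wrist")["mount"];c["cam_to_world"]=m
pts=dict(heelL=(262.5,199.5),heelR=(369.5,199.5),tgL=(270.8,356.3),tgR=(360.8,356.3),lTL=(275.2,222.8),lTR=(356.5,222.8),gTL=(279.6,326.8),gTR=(352.3,326.8),gBL=(280.3,347.6),gBR=(351.8,347.6))
for X in(-.0295,-.027,-.032):
  for k,(u,v) in pts.items():
    o,d=ray(c,u,v); p=o+d*(X-o[0])/d[0]; print(k,p[1:],end=" ")
  print()
E
```

```text
heelL [-0.0211 -0.0414] heelR [ 0.0227 -0.0414] tgL [-0.0213  0.0391] tgR [0.0227 0.039 ] lTL [-0.0163 -0.0312] lTR [ 0.0178 -0.0312] gTL [-0.0164  0.0216] gTR [0.0179 0.0216] gBL [-0.0164  0.0338] gBR [0.0181 0.0338] 
heelL [-0.0216 -0.0406] heelR [ 0.0231 -0.0406] tgL [-0.0217  0.0415] tgR [0.0232 0.0415] lTL [-0.0167 -0.0302] lTR [ 0.0181 -0.0302] gTL [-0.0167  0.0237] gTR [0.0183 0.0237] gBL [-0.0168  0.0361] gBR [0.0185 0.0361] 
heelL [-0.0206 -0.0422] heelR [ 0.0222 -0.0422] tgL [-0.0208  0.0366] tgR [0.0223 0.0366] lTL [-0.016  -0.0322] lTR [ 0.0174 -0.0322] gTL [-0.016   0.0195] gTR [0.0176 0.0195] gBL [-0.0161  0.0314] gBR [0.0178 0.0314]
```

```bash
python3 - <<'E'
from h import *
np.set_printoptions(precision=4,suppress=True)
w3,w4=load("w3"),load("w4")
th=np.radians(-13.3);ex=np.array([np.cos(th),np.sin(th)]);ey=np.array([-ex[1],ex[0]])
for c,d in((w3,dict(iL=(294.8,171.4),iR=(332,171.4),jL=(297.4,232),jR=(332,232),lL=(301.8,232),lR=(328.2,232),cTL=(290,149.4),cTR=(336,149.4),cBL=(294,245.6),cBR=(335.8,245.2))),(w4,dict(iL=(341,138.8),iR=(379.6,138.8),jL=(341.4,203.2),jR=(376,203.2),lL=(344.8,203.2),lR=(372,203.2),cTL=(337,115.6),cTR=(384.6,115.6),cBL=(337.2,217),cBR=(380,216.4)))):
    for k,(u,v) in d.items():
        p=atz(c,u,v,.050 if k[0]=='l' else .052); print(k,p[:2],"u,v:",ex@p[:2],ey@p[:2])
# tester outline screws/corners from w3a (origin 250,100, s3)
for n,(a,b) in dict(scTL=(60,124),scTR=(340,119),scBL=(85,535),scBR=(328,531),wTL=(111,67),wBR=(287,126),eTL=(8,30),eTR=(387,20)).items():
    p=atz(w3,250+a/3,100+b/3,.052);print(n,p[:2],ex@p[:2],ey@p[:2])
E
```

```text
iL [ 0.5501 -0.169 ] u,v: 0.5742218480663208 -0.0378801448991088
iR [ 0.5393 -0.2128] u,v: 0.5737834016991287 -0.08307375595120751
jL [ 0.472  -0.1515] u,v: 0.49423019340476476 -0.03879799560348424
jR [ 0.4613 -0.195 ] u,v: 0.4938035744991938 -0.08359317154491948
lL [ 0.4699 -0.1567] u,v: 0.4933010513350686 -0.04438766147202726
lR [ 0.4616 -0.19  ] u,v: 0.4929737691920399 -0.07875243290624336
cTL [ 0.5772 -0.1703] u,v: 0.6009207308922004 -0.03299158931381096
cTR [ 0.5641 -0.2234] u,v: 0.6003871917590334 -0.08765335024862964
cBL [ 0.4544 -0.1421] u,v: 0.4748629013560923 -0.03378580296139031
cBR [ 0.4418 -0.1956] u,v: 0.4749214694861674 -0.0887060309705439
iL [ 0.55   -0.1691] u,v: 0.5741606516172842 -0.03805029385747337
iR [ 0.539  -0.2132] u,v: 0.5736001360256768 -0.08344607442095307
jL [ 0.472  -0.1522] u,v: 0.49435866643352216 -0.03958203849156576
jR [ 0.4615 -0.1944] u,v: 0.49382659114977734 -0.0830212824263884
lL [ 0.4703 -0.1564] u,v: 0.49364314089503836 -0.044041136938309515
lR [ 0.462  -0.1897] u,v: 0.49322258808246283 -0.07837555684289388
cTL [ 0.5768 -0.1704] u,v: 0.6005456695852319 -0.03311090295160515
cTR [ 0.5636 -0.2235] u,v: 0.5998680830098261 -0.08784400006037081
cBL [ 0.4552 -0.143 ] u,v: 0.47590227946823566 -0.0344776692270403
cBR [ 0.4428 -0.1961] u,v: 0.476052622057876 -0.08895842021231375
scTL [ 0.592 -0.15 ] 0.6106304000732508 -0.009746405009358718
scTR [ 0.5676 -0.2572] 0.6114948845266058 -0.11969616551015068
scBL [ 0.412  -0.1086] 0.4258779712910656 -0.01088134853884244
scBR [ 0.3876 -0.2162] 0.4269192968314001 -0.12121985286261454
wTL [ 0.6082 -0.1752] 0.6321750953414567 -0.030625382799686043
wBR [ 0.5699 -0.2364] 0.6089798759721735 -0.09896339464485061
eTL [ 0.6308 -0.1408] 0.646251459370618 0.008117084321079744
eTR [ 0.5998 -0.2817] 0.6484739332683729 -0.13614659769014226
```

In-hand pose: the block measures 43.9 × 80.4 mm, with its top at tool x = -29.5 mm, its centre at tool z = -1.2 mm and its underside at tool x ≈ +8.5 mm. Bay: yaw ≈ -13.1°, cassette about 4 to 5 mm to +y of nominal. Moving to a tilted hover above it.

```bash
cat >> h.py <<'E'
YAW=np.radians(-13.1)
BT=np.array([.0085,0,-.0012])   # battery origin in tool
UB=.5339;VB=-.0602;TH0=np.radians(-13.3)
e0=np.array([np.cos(TH0),np.sin(TH0)]);n0=np.array([-e0[1],e0[0]])
BAY=np.r_[UB*e0+VB*n0,.040]     # cassette centre on the floor
Rt=np.array([[0,0,-1.],[0,-1,0],[-1,0,0]])  # tool axes in battery frame (columns)
def tool_pose(X,Y,Z,a,yaw=None):
    """battery origin at X,Y,Z mm in cassette frame, heel-up tilt a deg"""
    yaw=YAW if yaw is None else yaw
    Bz=R.from_euler('z',yaw).as_matrix(); B=Bz@R.from_euler('y',-np.radians(a)).as_matrix()
    p=BAY+Bz@(np.array([X,Y,Z])/1e3); M=B@Rt
    return p-M@BT, R.from_matrix(M).as_rotvec()
def batt_now():
    T=T_tool(); p=T[:3,:3]@BT+T[:3,3]; B=T[:3,:3]@Rt.T
    Bz=R.from_euler('z',YAW).as_matrix(); q=Bz.T@(p-BAY)*1e3; L=Bz.T@B
    return q,np.degrees(np.arctan2(L[2,0],L[0,0])),np.degrees(np.arctan2(L[1,0],L[0,0]))
def force():
    """force on tool in bay axes"""
    return R.from_euler('z',YAW).as_matrix().T@manip.get_contact_force()
E
python3 - <<'E'
from h import *
np.set_printoptions(precision=3,suppress=True)
print(BAY)
p,o=tool_pose(6.5,0,55,18); print(p,manip.solve_ik(p,o))
manip.move_to(p,o); manip.hold(.2); print(batt_now(),force(),manip.get_width(),manip.get_time())
snap("wrist","h1");snap("scene","h1s");snap("top","h1t")
crop("h1",230,60,170,170,4,"h1c");crop("h1s",200,130,120,140,5,"h1sc")
E
```

```text
[ 0.506 -0.181  0.04 ]
[ 0.508 -0.182  0.103] [-0.395  0.399  2.104  0.158  0.332  1.263]
(array([ 6.935,  1.09 , 55.107]), np.float64(18.01110288277723), np.float64(0.11209595236856076)) [ 0.47   1.548 -2.454] 0.04280849660296048 15.5417
```

View pics/h1.png

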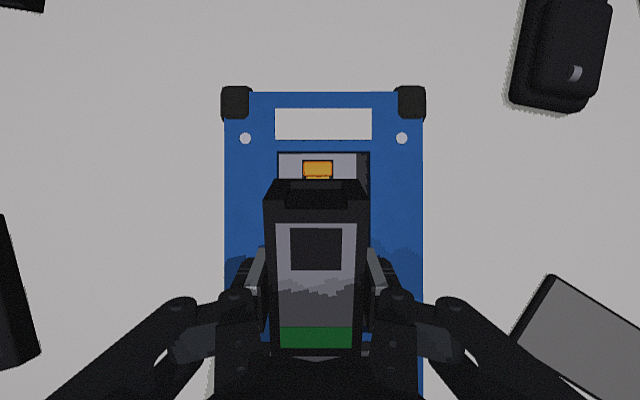

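View pics/h1sc.png

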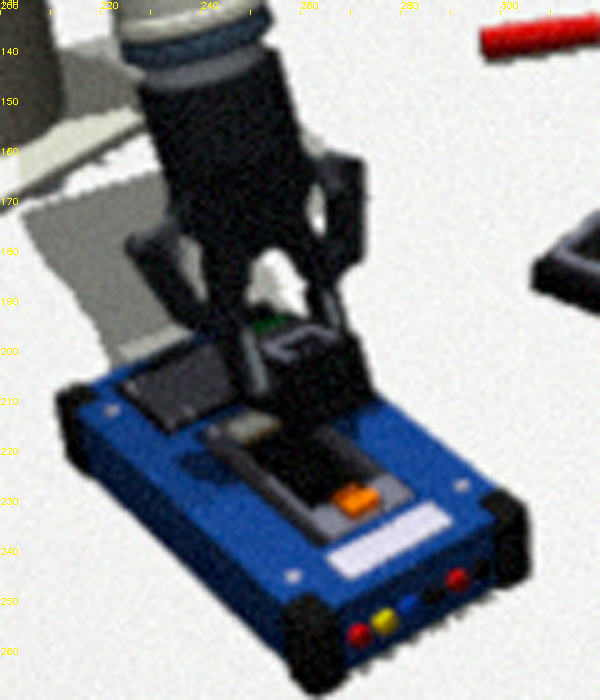

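```bash
python3 - <<'E'
from h import *
np.set_printoptions(precision=3,suppress=True)
for i in range(5): print(batt_now()); manip.hold(.02)
p,o=tool_pose(6.5,0,55,18); print(p,manip.get_position(),manip.get_time())
E
```

```text
(array([ 6.7  ,  0.667, 55.032]), np.float64(18.002890829526436), np.float64(0.06999596008051352))
(array([ 6.663,  0.635, 55.012]), np.float64(18.000026104332974), np.float64(0.06511060920524428))
(array([ 6.64 ,  0.567, 55.016]), np.float64(17.999940037197756), np.float64(0.05688388668494605))
(array([ 6.643,  0.53 , 55.016]), np.float64(18.001005818552734), np.float64(0.0565614580405961))
(array([ 6.584,  0.492, 54.982]), np.float64(17.996062075987624), np.float64(0.05146513606636801))
[ 0.508 -0.182  0.103] [ 0.509 -0.182  0.103] 15.775
```

View pics/h1c.png

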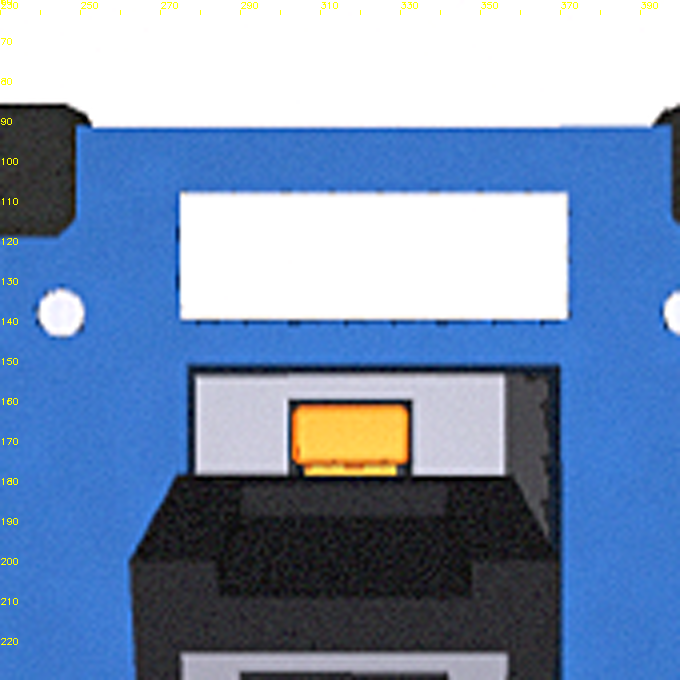

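The h1 view shows tester edges level, so the yaw is right within 0.1°. The cassette centre is at u≈317.5 and the battery heel at u≈316.1. That puts the battery about 1.1 mm to +y at that moment, matching the settling error, so Y=0 is correct. Descending by feel.

```bash
python3 - <<'E'
from h import *
np.set_printoptions(precision=2,suppress=True)
p,o=tool_pose(6.5,0,34,18); manip.servo_line(p,o,rate=.04); manip.hold(.4)
f0=force(); print(batt_now(),f0); np.save("f0.npy",f0)
for z in np.arange(33,15.9,-1):
    p,o=tool_pose(6.5,0,z,18); manip.servo_line(p,o,rate=.015)
    f=force()-f0
    if np.abs(f).max()>3 or z<18:
        manip.hold(.1); f=force()-f0; print(z,f,batt_now()[0])
        if np.abs(f).max()>4: break
print(manip.get_time()); snap("scene","d1s");crop("d1s",200,130,120,140,5,"d1sc");snap("wrist","d1")
E
```

```text
(array([ 6.6 , -0.02, 34.17]), np.float64(18.018962293458827), np.float64(0.0023647688172818465)) [-0.31  0.44 -2.96]
17.0 [ 0.28 -0.19  0.68] [ 6.51 -0.01 17.  ]
16.0 [ 0.14 -0.01  0.6 ] [ 6.49  0.02 15.97]
21.55
```

View pics/d1sc.png

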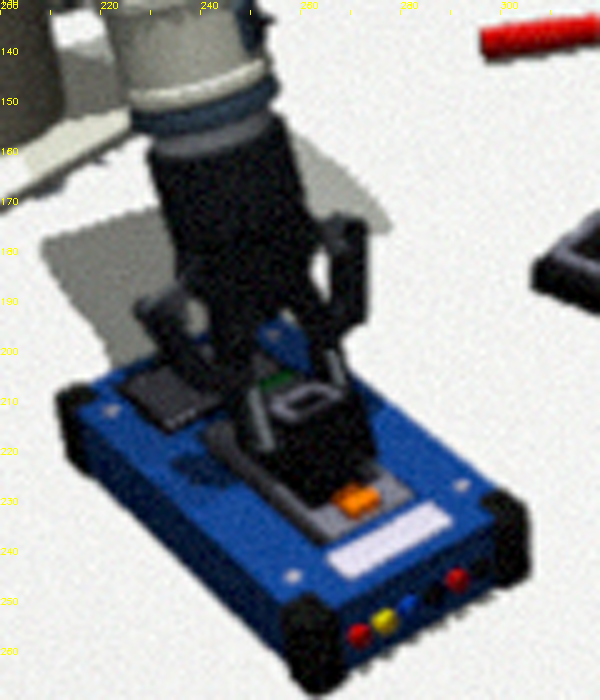

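View pics/d1.png

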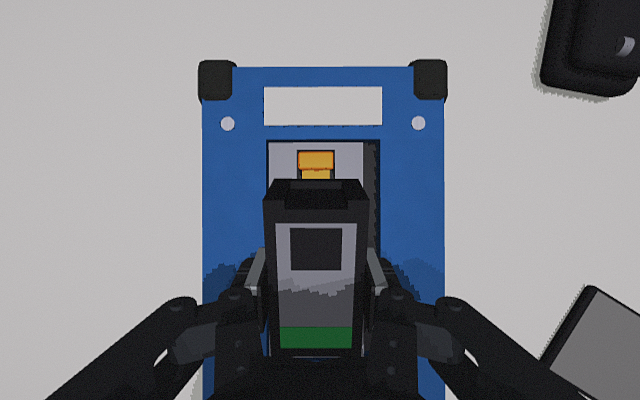

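No contact: the front end is inside the pocket. The battery front is centred on the cassette in both views. Touch the floor, then slide under the lip.

```bash
python3 - <<'E'
from h import *
np.set_printoptions(precision=2,suppress=True)
f0=np.load("f0.npy")
z=16
while z>11:
    z-=.5; p,o=tool_pose(6.5,0,z,18); manip.servo_line(p,o,rate=.012); manip.hold(.03); f=force()-f0
    if f[2]>2.0: break
print("floor",z,f,batt_now())
z+=.8
x=6.5; p,o=tool_pose(x,0,z,18); manip.servo_line(p,o,rate=.02)
while x>-3:
    x-=.5; p,o=tool_pose(x,0,z,18); manip.servo_line(p,o,rate=.015); manip.hold(.03); f=force()-f0
    print(round(x,1),f,batt_now()[0])
    if f[0]>5 or np.abs(f[1:]).max()>8: break
print(manip.get_time(),manip.get_width())
np.save("xz.npy",[x,z])
E
```

```text
floor 14.0 [-0.03 -0.2   6.7 ] (array([ 6.76, -0.01, 14.3 ]), np.float64(18.0368124781359), np.float64(0.0024099482162725934))
6.0 [-0.16  0.06  1.72] [ 5.86  0.01 14.66]
5.5 [ 1.17 -0.35  1.22] [ 5.31  0.05 14.71]
5.0 [ 0.29 -1.09  0.71] [ 4.96  0.01 14.79]
4.5 [ 1.17 -0.86  0.61] [ 4.47 -0.02 14.8 ]
4.0 [-0.63 -0.4   1.22] [ 3.99  0.   14.8 ]
3.5 [-0.51 -0.67  1.31] [ 3.47 -0.   14.8 ]
3.0 [ 0.45 -0.46 -0.97] [ 2.95 -0.01 14.77]
2.5 [-0.02  0.02  1.05] [ 2.48  0.02 14.8 ]
2.0 [ 0.89 -0.61  1.09] [ 1.97  0.01 14.81]
1.5 [ 0.61 -0.37 -0.06] [ 1.57 -0.03 14.86]
1.0 [2.5  0.02 1.2 ] [ 1.25 -0.05 14.92]
0.5 [ 2.38 -0.54  1.04] [ 0.67 -0.06 14.88]
0.0 [ 1.72 -0.55  1.41] [ 0.12 -0.03 14.88]
-0.5 [ 3.23 -0.25 -0.34] [-0.14 -0.06 14.97]
-1.0 [ 4.87  1.36 -0.56] [-0.3  -0.09 15.09]
-1.5 [ 5.92  0.2  -1.55] [-0.39 -0.14 15.21]
27.5667 0.042915107990440134
```

This went as the geometry predicts: floor touched, contacts met at X≈1.3, block end met the lip at X≈-0.3. Tongue is under the lip at 18°. Now rock down, stopping at the catch's resistance.

```bash
python3 - <<'E'
from h import *
np.set_printoptions(precision=2,suppress=True)
f0=np.load("f0.npy")
p,o=tool_pose(.0,0,15.0,18); manip.servo_line(p,o,rate=.02); manip.hold(.2)
print(force()-f0,batt_now())
a=18
while a>7:
    a-=.5; p,o=tool_pose(.35,0,47*np.sin(np.radians(a))+.3,a); manip.servo_line(p,o,rate=.012); manip.hold(.02); f=force()-f0
    print(a,f,batt_now()[0],round(batt_now()[1],2))
    if np.linalg.norm(f)>8: break
print(manip.get_time(),manip.get_width())
snap("wrist","r1")
E
```

```text
[ 2.63 -1.07  0.18] (array([-0.14,  0.  , 14.96]), np.float64(17.990439914653578), np.float64(-0.0025504883499001614))
17.5 [ 2.21 -0.52  1.82] [ 0.1   0.04 14.34] 17.47
17.0 [ 1.25 -0.59  1.04] [ 0.17  0.03 13.96] 16.98
16.5 [ 1.93 -0.83  1.17] [ 0.24  0.02 13.57] 16.48
16.0 [ 2.18 -1.55  1.31] [ 0.25  0.03 13.17] 15.98
15.5 [ 2.39 -0.86  0.6 ] [ 0.24  0.04 12.77] 15.48
15.0 [ 2.31 -0.87  1.2 ] [ 0.28  0.05 12.4 ] 14.98
14.5 [ 2.   -0.43  1.65] [ 0.28  0.02 11.99] 14.48
14.0 [ 2.72 -1.24  1.68] [ 0.3   0.01 11.61] 13.98
13.5 [ 2.44  0.7  -0.03] [ 0.33  0.01 11.23] 13.49
13.0 [ 2.75 -1.46  0.47] [ 0.34  0.   10.83] 12.99
12.5 [ 2.91 -0.32  1.52] [ 0.33  0.01 10.41] 12.49
12.0 [2.23 0.12 1.  ] [ 0.35  0.01 10.01] 11.99
11.5 [ 3.07 -1.1   1.07] [ 0.35 -0.01  9.63] 11.49
11.0 [ 2.94 -0.02  1.61] [ 0.34 -0.    9.22] 10.99
10.5 [ 1.73 -0.77  0.35] [0.36 0.   8.82] 10.49
10.0 [ 2.58 -0.38  1.  ] [0.34 0.   8.42] 9.99
9.5 [ 3.41 -1.18  1.  ] [ 0.37 -0.01  8.04] 9.49
9.0 [ 3.64 -1.08  0.52] [0.32 0.01 7.61] 8.99
8.5 [ 2.66 -1.45  1.13] [0.32 0.01 7.17] 8.48
8.0 [ 2.3  -0.69  0.99] [0.31 0.01 6.82] 7.99
7.5 [ 1.7  -1.99  3.35] [0.24 0.01 6.46] 7.48
7.0 [ 0.79 -0.9   4.8 ] [0.18 0.02 6.06] 6.98
33.8833 0.042885997477717916
```

View pics/r1.png

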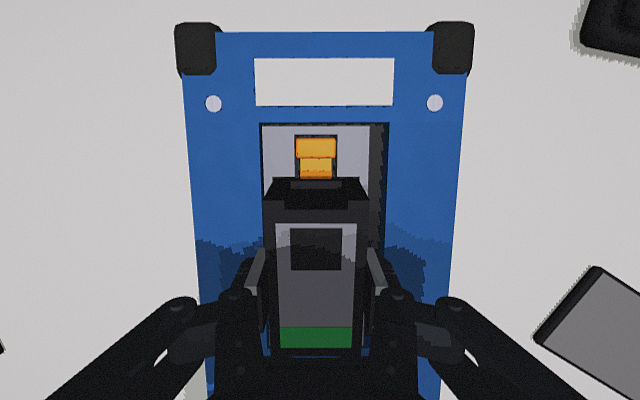

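The heel is inside the pocket and touching the catch (Fz rising to 5 N at 7°). The wrist view shows the battery centred under the catch (catch u 296–336, battery 262–369). Release, then press the heel with closed fingertips.

```bash
python3 - <<'E'
from h import *
np.set_printoptions(precision=2,suppress=True)
manip.command_gripper(.065)
T=T_tool(); p=T[:3,3]-T[:3,0]*.045
manip.servo_line(p,rate=.12)
manip.command_gripper(0.0)
print(manip.get_time(),manip.get_width())
M=R.from_euler('z',YAW).as_matrix()@Rt; o=R.from_matrix(M).as_rotvec()
pp=BAY+R.from_euler('z',YAW).apply([.026,0,0]); pp[2]=.120
manip.move_to(pp,o); manip.hold(.3)
f0=force();np.save("f1.npy",f0)
print(f0,manip.get_position()-pp,manip.get_time())
snap("wrist","p1");snap("scene","p1s");crop("p1s",200,130,120,140,5,"p1sc")
E
```

```text
35.4417 9.815295968796011e-05
[-0.2  -0.49 -0.22] [-0.  0. -0.] 36.0833
```

View pics/p1.png

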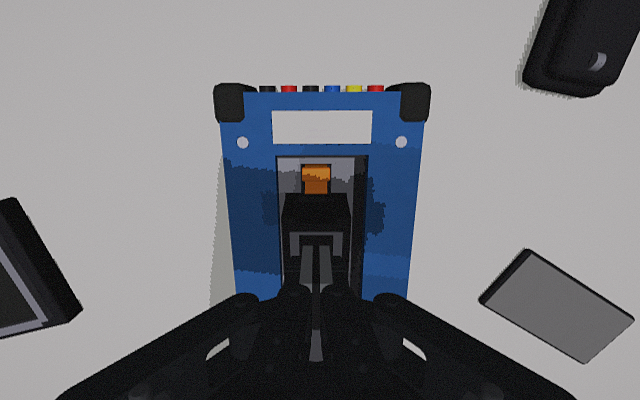

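View pics/p1sc.png

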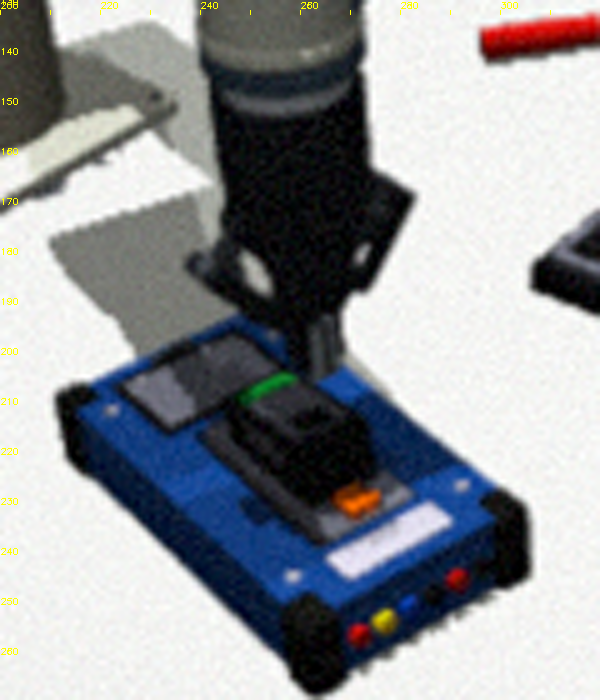

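The battery rests in the bay, heel slightly up, and the closed fingertips are above its heel half. Pressing by feel.

```bash
cat > press.py <<'E'
from h import *
import sys
np.set_printoptions(precision=2,suppress=True)
lim=float(sys.argv[1]); f0=np.load("f1.npy")
M=R.from_euler('z',YAW).as_matrix()@Rt; o=R.from_matrix(M).as_rotvec()
xy=(BAY+R.from_euler('z',YAW).apply([.026,0,0]))[:2]
z=float(manip.get_position()[2]); zc=None; pk=0; low=float(sys.argv[2])
while z>low:
    st=.001 if zc is None else .0005
    z-=st; manip.servo_line([*xy,z],o,rate=.03 if zc is None else .012)
    f=force()-f0
    if zc is None and f[2]>1.5: 
        manip.hold(.05); f=force()-f0
        if f[2]>1.5: zc=z;print("contact",z)
    if zc is not None: print(round(z,4),f,round(manip.get_position()[2],4))
    if f[2]>lim: break
print(manip.get_time(),z)
E
python3 press.py 11 .066
```

```text
contact 0.08078516377776025
0.0808 [0.35 0.04 2.93] 0.081
0.0803 [1.14 0.77 4.5 ] 0.0805
0.0798 [1.59 1.34 5.88] 0.0801
0.0793 [1.1  0.19 5.93] 0.0797
0.0788 [2.06 0.71 6.  ] 0.0793
0.0783 [1.64 1.05 5.93] 0.0788
0.0778 [3.2  1.09 6.15] 0.0784
0.0773 [0.41 1.09 1.94] 0.077
0.0768 [1.25 0.77 1.03] 0.0766
0.0763 [0.69 0.78 1.36] 0.0762
0.0758 [1.03 0.95 1.74] 0.0758
0.0753 [2.74 0.73 2.58] 0.0754
0.0748 [2.61 1.17 1.35] 0.0749
0.0743 [3.49 0.87 2.94] 0.0743
0.0738 [3.2  1.14 3.94] 0.0738
0.0733 [1.78 0.2  3.28] 0.0732
0.0728 [ 0.3   1.34 -0.08] 0.0721
0.0723 [1.27 0.52 0.2 ] 0.072
0.0718 [-0.49  0.57  0.28] 0.0717
0.0713 [-0.51  0.46 -0.04] 0.0713
0.0708 [-0.46  0.29  5.66] 0.0712
0.0703 [-3.23  0.31 11.33] 0.0711
51.2333 0.07028516377776024
```

Snap at 0.0728 (force dropped to 0), then a hard stop at 0.0711: total travel 9.7 mm, which matches lying flat. Backing off to look.

```bash
python3 - <<'E'
from h import *
p=manip.get_position(); manip.servo_line([p[0],p[1],.14],rate=.15)
c=snap("wrist","e1");snap("scene","e1s");crop("e1s",200,130,120,140,5,"e1sc");crop("e1",230,100,170,200,3,"e1c")
print(manip.get_time(),force())
E
```

```text
51.95 [-0.30304626  0.60700765  0.14223392]
```

View pics/e1c.png

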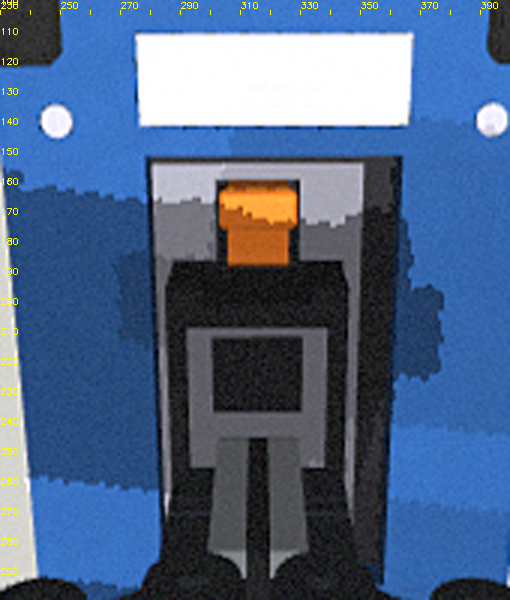

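View pics/e1sc.png

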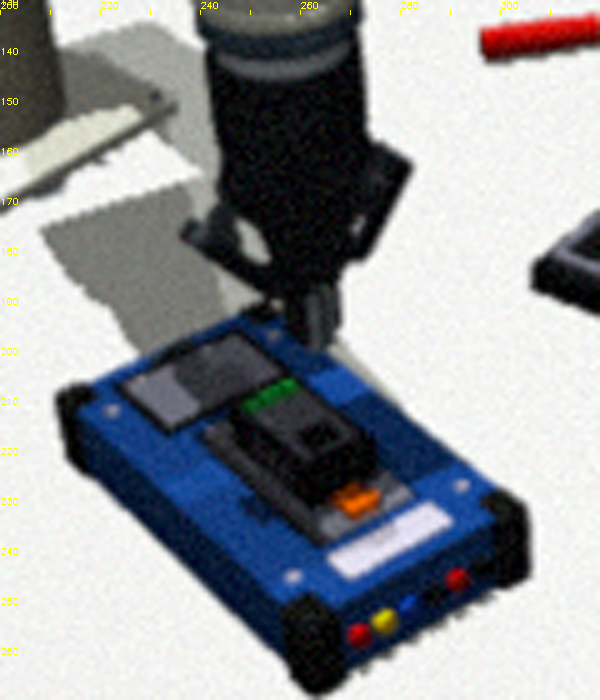

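```bash
python3 - <<'E'
from h import *
np.set_printoptions(precision=2,suppress=True)
M=R.from_euler('z',YAW).as_matrix()@Rt; o=R.from_matrix(M).as_rotvec()
pp=BAY+R.from_euler('z',YAW).apply([.075,0,0]); pp[2]=.19
manip.servo_line(pp,o,rate=.15); manip.hold(.3)
snap("wrist","e2");crop("e2",230,120,170,150,4,"e2c");print(manip.get_time())
def bayf(c,u,v,z): return R.from_euler('z',-YAW).apply(atz(c,u,v,z)-BAY)*1e3
for k,a,b in(("h1",(317,60+373/4),(317,60+404/4)),("e1",(317,100+162/3),(317,100+183/3)),("w3",(313,149.4),(313,125+147/5))):
    c=load(k);print(k,bayf(c,*a,.052),bayf(c,*b,.058))
E
```

```text
52.9167
h1 [66.91 -0.09 12.  ] [60.65 -0.08 18.  ]
e1 [66.77 -1.35 12.  ] [62.45 -1.34 18.  ]
w3 [66.75 -0.36 12.  ] [61.78 -0.33 18.  ]
```

View pics/e2c.png

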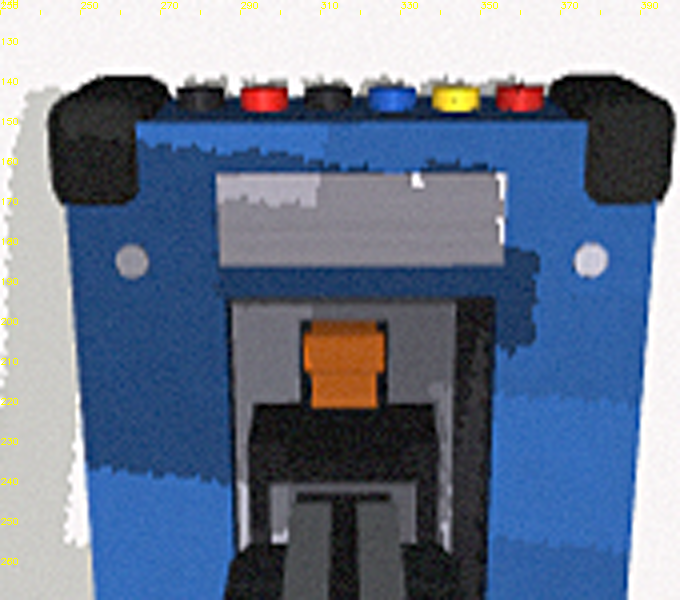

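```bash
python3 - <<'E'
from h import *
np.set_printoptions(precision=2,suppress=True)
o=R.from_matrix(down(np.radians(-104))).as_rotvec()
manip.move_to([.545,-.195,.27],o);manip.hold(.3); snap("wrist","e3");crop("e3",270,125,90,130,5,"e3c");print(manip.get_time())
E
python3 - <<'E'
import cv2,numpy as np
a=cv2.imread('pics/w3.png')[135:190,280:350];b=cv2.imread('pics/e3.png')[135:190,280:350]
cv2.imwrite('pics/cmp.png',cv2.resize(cv2.convertScaleAbs(np.hstack([a,b]),alpha=1.6),None,fx=5.5,fy=5.5,interpolation=cv2.INTER_CUBIC))
E
```

```text
53.7083
```

View pics/e3c.png

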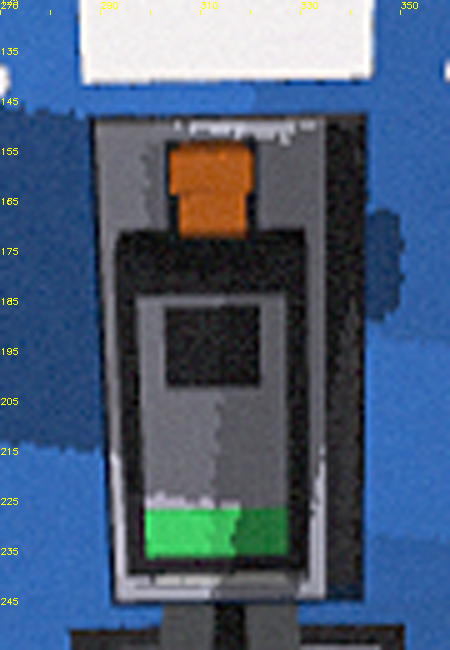

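View pics/cmp.png

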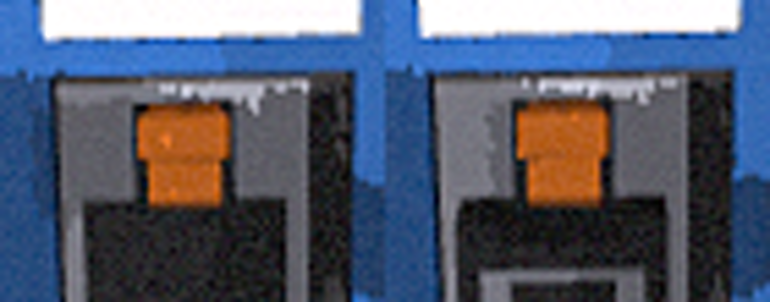

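Before and after from the same pose, the catch sits at the same place in the cassette (tab top 5 px below the cassette edge both times), so it has sprung fully forward. One offline check of the battery's level, then hand in.

```bash
python3 - <<'E'
from h import *
np.set_printoptions(precision=2,suppress=True)
c=load("e3")
def bayf(u,v,z): return R.from_euler('z',-YAW).apply(atz(c,u,v,z)-BAY)*1e3
for n,u,v in(("lTL",297.4,184),("lTR",327.2,183.8),("gBL",299,236.3),("gBR",327.6,236)): print(n,bayf(u,v,.078))
manip.sign_off(); print(manip.get_time())
E
```

```text
lTL [30.94 16.51 38.  ]
lTR [ 30.66 -17.44  38.  ]
gBL [-34.18  16.78  38.  ]
gBR [-34.3  -17.68  38.  ]
the job is handed in; nothing more can be done
the job is handed in; nothing more can be done
```

The charged battery is in the bay with the orange catch snapped over it. I let go of it and handed the job in at about 54 s of the 72 s allowed. Handing in reports no verdict.

**What I did**
- **Lift:** I took the battery out of the charger.
- **Tuck:** I found the grey cassette about 4–5 mm to the +y side of its nominal place. At 18° tilt the tongue went in with no side contact. I felt the floor at about 7 N, the sprung contacts, then the lip edge at about 6 N.
- **Rock and release:** I rocked the heel down until it met the catch at about 7°, then let go.
- **Press:** I pressed the heel home with the closed fingertips. The push was about 6 N, the force dropped sharply at the snap, and it stopped firmly at 11 N once flat.

**Last checks**
- **Catch:** pictures from the same viewpoint before and after show it in the same resting position.
- **Battery position:** in the final picture the label corners fit a battery lying flat. It sits within about 1.5 mm of its place along the bay and 0.5 mm across the cassette.
- **Arm:** it was well clear of everything when I handed in.

**What failed or disagreed**
- **First grasp:** it closed on air above the battery. The pictures showed the fingertips about 9 mm behind the reported tool point, not 22 mm ahead as stated. I corrected for that and the second grasp held.
- **Catch, one rough reading:** a single-view estimate put it 1–2 mm back, but the like-for-like pictures contradict that.
- **Not checked:** I did not take a final picture of the spent battery or the smaller loose items, though nothing came near them.

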